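# Make up two sample kits

## Task

Make up two sample kits from the stock on the green bench mat. The blue tray gets the small white-capped vial, standing in one of its square pockets, and the red-capped marker pen, lying in its long trough, midway along it; the yellow tray gets the small black-capped vial, the dropper bottle and the white PTFE cup, each standing upright in a square pocket of its own. Leave the larger black-capped vial and the big brown bottle standing where they are.

Things in the scene. Friction and masses are not known exactly. Their poses are not given: they have to be found in the camera images.
- blue_tray: Blue tray for a kit, fixed to the bench, 172 mm (its x) by 110 mm (its y), rim 12 mm above the bench, floor 4 mm thick, walls 4 mm. Origin: centre of its underside. Three square pockets 52 x 52 mm, centred at its (x, y) = (-56, 25), (0, 25) and (56, 25) mm; one long trough 164 x 46 mm along its x, centred at (0, -28) mm. Grey liners on the floors. Both trays have the same shape.
- yellow_tray: Yellow tray for a kit, fixed to the bench, 172 mm (its x) by 110 mm (its y), rim 12 mm above the bench, floor 4 mm thick, walls 4 mm. Origin: centre of its underside. Three square pockets 52 x 52 mm, centred at its (x, y) = (-56, 25), (0, 25) and (56, 25) mm; one long trough 164 x 46 mm along its x, centred at (0, -28) mm. Grey liners on the floors. Both trays have the same shape.
- vial_a: Small glass vial with a BLACK screw cap and a yellow-brown content, standing: body 27 mm diameter up to 39 mm, cap 23 mm diameter up to 57 mm. Origin: centre of its underside, z up.
- vial_b: Small glass vial with a WHITE screw cap and a purple content, standing: body 27 mm diameter up to 39 mm, cap 23 mm diameter up to 57 mm. Origin: centre of its underside, z up.
- dropper: Brown dropper bottle with a black rubber teat, standing, 102 mm high: body 32 mm diameter, shoulder and collar (24 mm) up to 77 mm, teat 13 mm diameter to the top. Grip it round the body, 35 to 55 mm up. Origin: centre of its underside, z up.
- ptfe_cup: White open PTFE cup, standing on the green mat, 24 mm outer diameter, 28 mm high. Origin: centre of its underside, z up.
- marker: Marker pen, white with a red cap, lying on the green mat, 135 mm long along its y, 16 mm thick. Origin: in the middle of its length, on the underside as it lies at the start.
- marker_mid (a point): The middle of the marker pen's axis, 8 mm above its underside; axes as the marker's.
- vial_d: Bystander: larger glass vial with a black cap and a colourless content, standing, 37 mm diameter, 70 mm high. Not part of either kit. Origin: centre of its underside.
- bottle_amber: Bystander: brown bottle with a black cap, standing, 52 mm diameter, 98 mm high. Not part of either kit. Origin: centre of its underside.

How it is judged:
At the end, for the whole second after the job is handed in: White-capped vial on a pocket floor and marker on the trough floor (within 18 mm of midway, 0.2 rad) of the blue tray; small black-capped vial, dropper and cup on floors of separate yellow-tray pockets; upright within 0.12 rad, at rest; bystanders moved under 25 mm (x of vial_b in the frame of blue_tray between -0.074 and 0.074 m and y of vial_b in the frame of blue_tray between 0.004 and 0.046 m and z of vial_b in the frame of blue_tray below 0.008 m and angle between each of vial_b, vial_a, ptfe_cup, dropper's own z axis and vertical below 0.12 rad and linear speed of each of vial_b, marker, vial_a, ptfe_cup, dropper below 0.02 m/s and x of marker_mid in the frame of blue_tray between -0.018 and 0.018 m and y of marker_mid in the frame of blue_tray between -0.045 and -0.011 m and z of marker_mid in the frame of blue_tray below 0.016 m and angle between the y axis of marker and the x axis of blue_tray, either way round below 0.2 rad and x of vial_a in the frame of yellow_tray between -0.074 and 0.074 m and y of vial_a in the frame of yellow_tray between 0.004 and 0.046 m and z of each of vial_a, ptfe_cup, dropper in the frame of yellow_tray below 0.008 m and x of ptfe_cup in the frame of yellow_tray between -0.074 and 0.074 m and y of ptfe_cup in the frame of yellow_tray between 0.004 and 0.046 m and x of dropper in the frame of yellow_tray between -0.074 and 0.074 m and y of dropper in the frame of yellow_tray between 0.004 and 0.046 m and (x of vial_a in the frame of yellow_tray between -0.078 and -0.034 m or x of ptfe_cup in the frame of yellow_tray between -0.078 and -0.034 m or x of dropper in the frame of yellow_tray between -0.078 and -0.034 m) and (x of vial_a in the frame of yellow_tray between -0.022 and 0.022 m or x of ptfe_cup in the frame of yellow_tray between -0.022 and 0.022 m or x of dropper in the frame of yellow_tray between -0.022 and 0.022 m) and (x of vial_a in the frame of yellow_tray between 0.034 and 0.078 m or x of ptfe_cup in the frame of yellow_tray between 0.034 and 0.078 m or x of dropper in the frame of yellow_tray between 0.034 and 0.078 m)); the robot touches nothing.
It fails at once if the larger black-capped vial is pushed more than 25 mm or tipped (distance of vial_d from where it was at the start of the episode above 0.025 m or angle between vial_d's own z axis and vertical above 0.3 rad).
It fails at once if the big brown bottle is pushed more than 25 mm or tipped (distance of bottle_amber from where it was at the start of the episode above 0.025 m or angle between bottle_amber's own z axis and vertical above 0.3 rad).
It also fails if it takes over 138 s, if anything falls off the work surface, if the arm or the gripper's body presses on something with over 40 N, if the wrist force passes 120 N, or if a joint passes its speed limit or range.

## Robot

A 7-joint arm with a two-finger parallel gripper is mounted at the origin on a cart in front of the work surface, level with it; the furniture and walls round the work are solid. World frame = base frame: x ahead of the robot, y to its left, z up, the work surface at z = 0. Lengths are in m, angles in rad, forces in N, time in s.
With the tool pointing down it reaches from about 0.425 to 0.925 m from the base axis. Payload 6.8 kg.
Tool frame: the origin (TCP) lies midway between the tips of the shut fingers; the grasp point (between the pads) lies 19 mm behind it; x points along the fingers, y is the direction in which the jaws open and shut, and the axes are right-handed (so a half turn about x gives the same grasp; the last joint's range is limited). The gripper opens to 85 mm and grips with 20 to 120 N. Pads are 22 mm wide; open, the fingers measure 114 mm over their backs; the gripper's body (76 mm by 85 mm) begins 54 mm behind the grasp point. The pads swing forward as they close: fully open they stand 13 mm farther back than shut.
Start: joints at [1.167, 0.477, 0.022, 1.555, -0.011, 1.109, -0.083], TCP at [0.197, -0.646, 0.231] pointing down, gripper open.
Joint ranges: [-2.96, 2.96], [-0.34, 2.1], [-1.41, 1.46], [0.24, 2.44], [-1.37, 4.51], [0.17, 1.92], [-2.96, 2.96]. Speed limits (rad/s): [2.39, 2.39, 3.14, 3.14, 3.14, 3.14, 3.14].

## Interface

Orientations are given as a rotation vector (axis times angle).
In Python, from bench import r, viewer, nets gives the robot as it stands.
- The arm moves only by the shell command python3 -m pendant 'ROWS' [FORCE]. ROWS is JSON, one flat list of numbers, 5 for each row, row after row: the finger opening in mm, from 0 to 85.4, then the shift along the tool's x, y, z in mm, then the turn about the tool's x in rad. A call has 1 to 20 rows; each row shifts and turns the commanded pose from where the row before left it, along the tool's axes as they then stand; what a row does not reach is not made up. A row lasts 1/8 s, in which the tool goes at most 62.5 mm and 10.7 degrees, less where a joint would pass 70% of its speed; a pose out of reach is approached as far as the arm can. A call with a gripper value outside its range is refused whole. The fingers move at their own pace and stop on an object; FORCE is the grip in N (left out, the last holds). Time passes only in rows, so rows that do not move let the fingers close. It gives the time, the measured TCP pose, the force and the opening at its end, in the units of the state.
- r.get_obs(): the state, without advancing time (a new reading comes with each control period).
- viewer.grab_frame(name): name is "scene" or "top" or "wrist"; returns (picture, depth): 384x512x3 uint8, red, green, blue; 384x512 float32, m along the optical axis (not along the pixel's ray), 0 where there is no reading.
- viewer.calibration(name): a dict with "mtx" (3x3 intrinsics, pixels), "world_to_cam" (4x4, takes a point from world to camera coordinates). Camera axes: x right, y up, looking along -z (the intrinsics and any distortion apply to the point x, -y, -z); pixel columns grow to the right and rows downward; lengths in m; the calibration is good to about 2 mm. A picture is of the moment at which its call begins: read the wrist's pose just before it. calibration takes no time and is no camera call; for the wrist camera it gives the pose at the moment of the call.
- r.hand_in(): hands the job in, once; it reports no verdict.
Trained networks look in the newest picture that a camera, given by its name, has taken for a name from the list of things; names that differ only in an ending like _2 or _b are one class to them, and where a whole thing is asked for, a point or a joint stands for the part that bears it (a point fixed in the world has none). Each returns a list of dicts, best first, with "score" (0 to 1); they miss things now and then, are a little off and sometimes report something else, mostly with a low value. They report only what shows in the picture. A call takes as long as a camera call.
- nets.look_for(name, camera): "location" ([x, y, z] in m, in world coordinates, good to about 4 mm: the middle of the surface that is visible of it).
- nets.silhouettes(name, camera): "mask" (384x512 bool, what is visible of it).
The state is a dict: "clock": time; "joints": joint angles; "qvel": joint speeds; "tau": joint torques, N m; "tcp_pos": TCP position; "orientation": TCP orientation; "contact_force": force on the tool from outside, world axes, zero at the start; "moment": the same for the moment, N m; "grip_width": finger opening in m.
Only numpy, scipy, OpenCV 4.12 (cv2) and the standard library are available. Lean on these libraries where they do the work, as an engineer would, in place of code of your own. Each camera call takes 0.05 s, during which the arm holds its last target. There are 200 camera calls.

## Working session

There is one attempt and no reset: what is moved stays moved. The work goes in short steps, Python scripts to look and compute and a shell command to move; the robot and the scene stay as the last step left them, time stands still between calls to the robot, and variables do not carry over. Pictures are saved under pics/ and viewed, about 12 in all and at most 16, crops included, and the job is handed in when it is done.

```bash
ls; mkdir -p pics; python3 - <<'E'
from bench import r, viewer, nets
import cv2, numpy as np
o=r.get_obs(); print({k:np.round(v,3).tolist() for k,v in o.items()})
ims=[]
for c in ("scene","top"):
    p,d=viewer.grab_frame(c); cv2.imwrite(f"pics/{c}0.png",p[:,:,::-1])
    k=viewer.calibration(c); print(c,np.round(k["mtx"],1).tolist(),np.round(k["world_to_cam"],3).tolist())
    for n in ["blue_tray","yellow_tray","vial_a","vial_b","dropper","ptfe_cup","marker","vial_d","bottle_amber"]:
        print(c,n,[(np.round(h["location"],3).tolist(),round(h["score"],2)) for h in nets.look_for(n,c)[:3]])
E
```

```text
pics
{'clock': 0.0, 'joints': [1.167, 0.478, 0.022, 1.556, -0.011, 1.109, -0.083], 'qvel': [-0.0, -0.0, 0.0, 0.001, -0.001, 0.0, -0.002], 'tau': [0.0, -59.643, 1.608, -28.119, 0.012, 0.009, -0.0], 'tcp_pos': [0.197, -0.645, 0.23], 'orientation': [2.063, 0.309, -2.064], 'contact_force': [0.421, -0.956, 0.668], 'moment': [0.0, -0.046, 0.048], 'grip_width': 0.085}
scene [[441.7, 0.0, 251.2], [0.0, 441.7, 192.9], [0.0, 0.0, 1.0]] [[-0.724, -0.689, -0.017, 0.336], [0.365, -0.405, 0.838, -0.246], [-0.585, 0.601, 0.545, -0.695], [0.0, 0.0, 0.0, 1.0]]
scene blue_tray [([0.484, -0.371, 0.006], 0.57)]
scene yellow_tray [([0.52, 0.225, 0.003], 0.59)]
scene vial_a [([0.609, -0.01, 0.035], 0.8), ([0.437, -0.012, 0.044], 0.79), ([0.588, -0.134, 0.035], 0.66)]
scene vial_b [([0.609, -0.01, 0.035], 0.8), ([0.437, -0.012, 0.044], 0.79), ([0.588, -0.134, 0.035], 0.66)]
scene dropper [([0.448, 0.101, 0.049], 0.58)]
scene ptfe_cup []
scene marker [([0.529, -0.21, 0.012], 0.58)]
scene vial_d [([0.609, -0.01, 0.035], 0.8), ([0.437, -0.012, 0.044], 0.79), ([0.588, -0.134, 0.035], 0.66)]
scene bottle_amber [([0.575, 0.107, 0.063], 0.63), ([0.518, 0.231, 0.007], 0.32)]
top [[483.5, 0.0, 260.5], [0.0, 483.5, 193.8], [0.0, 0.0, 1.0]] [[-0.021, -1.0, -0.001, -0.048], [0.987, -0.021, 0.159, -0.543], [-0.159, 0.002, 0.987, -1.117], [0.0, 0.0, 0.0, 1.0]]
top blue_tray [([0.493, -0.367, -0.0], 0.69)]
top yellow_tray []
top vial_a [([0.617, -0.018, 0.056], 0.7), ([0.444, -0.023, 0.073], 0.51)]
top vial_b [([0.617, -0.018, 0.056], 0.7), ([0.444, -0.023, 0.073], 0.51)]
top dropper []
top ptfe_cup [([0.438, -0.136, 0.003], 0.64)]
top marker [([0.535, -0.209, 0.014], 0.9)]
top vial_d [([0.617, -0.018, 0.056], 0.7), ([0.444, -0.023, 0.073], 0.51)]
top bottle_amber [([0.589, 0.09, 0.098], 0.96)]
```

View pics/scene0.png

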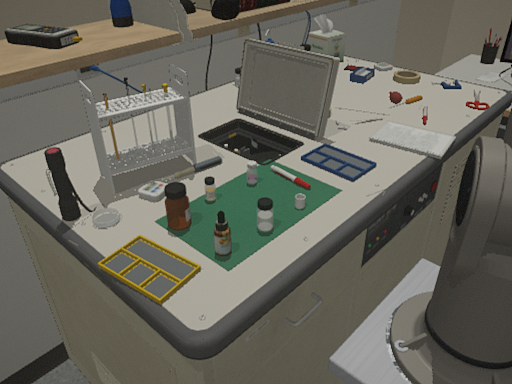

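View pics/top0.png

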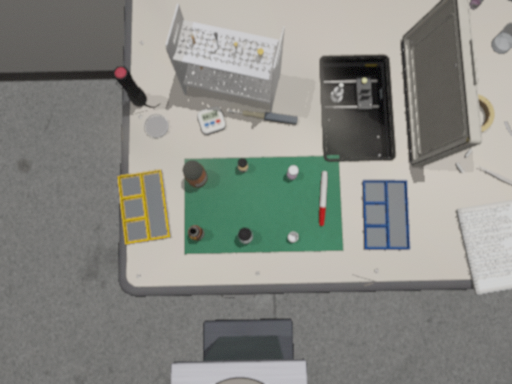

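The scene view shows the green mat with amber bottle (177,205), small black-cap vial (210,188), white-cap vial (252,172), marker, dropper (222,238), larger vial (265,215) and cup (300,201). In the top view they are at (197,177), (243,166), (292,173), the marker at about (323,198), (195,233), (245,237) and (293,238). The trays are at (145,207) and (386,215), with the pockets on the +y side of each. Next I measure with depth.

```bash
cat > h.py <<'E'
from bench import r, viewer, nets
import cv2, numpy as np
from scipy.spatial.transform import Rotation as R
def cloud(c):
    p,d=viewer.grab_frame(c); k=viewer.calibration(c); M=k["mtx"]
    v,u=np.mgrid[:384,:512]
    P=np.stack([(u-M[0,2])/M[0,0]*d,-(v-M[1,2])/M[1,1]*d,-d,np.ones_like(d)],-1)
    W=(P@np.linalg.inv(k["world_to_cam"]).T)[...,:3]; W[d==0]=np.nan
    return p,W
def pose():
    o=r.get_obs(); m=R.from_rotvec(o["orientation"]).as_matrix()
    return o,m
E
python3 - <<'E'
from h import *
o,m=pose(); print(o["tcp_pos"],np.round(m,3).tolist())
p,W=cloud("top"); hsv=cv2.cvtColor(p,cv2.COLOR_RGB2HSV)
print("mat z",np.nanmedian(W[240:250,200:330,2]))
for n,x,y in [("vial_a",.617,-.018),("vial_b",.60,-.125),("vial_d",.444,-.023),("cup",.438,-.136),("dropper",.45,.09),("amber",.589,.09)]:
    s=(np.hypot(W[...,0]-x,W[...,1]-y)<.04)&(W[...,2]>.012)
    q=W[s]; zm=np.percentile(q[:,2],97); t=q[q[:,2]>zm-.008]
    print(n,len(q),round(zm,3),np.round((t.min(0)+t.max(0))/2,4),np.round(t.mean(0),4),len(t))
s=(W[...,2]>.006)&(np.abs(W[...,0]-.535)<.1)&(np.abs(W[...,1]+.209)<.05)
q=W[s].astype(np.float32); print("marker",len(q),cv2.minAreaRect(q[:,:2]*1000),q[:,2].max())
for n,lo,hi,x,y in [("blue",(100,110,40),(130,255,255),.49,-.367),("yellow",(18,120,80),(35,255,255),.51,.23)]:
    s=(cv2.inRange(hsv,lo,hi)>0)&(np.abs(W[...,0]-x)<.13)&(np.abs(W[...,1]-y)<.1)
    q=W[s].astype(np.float32); b=cv2.minAreaRect(q[:,:2]*1000); print(n,len(q),b,np.nanmedian(q[:,2]))
E
```

```text
[ 0.19675594 -0.64569698  0.23129897] [[0.0, 0.291, -0.957], [-0.0, -0.957, -0.291], [-1.0, 0.0, -0.0]]
mat z 0.0008914052852402321
vial_a 122 0.059 [ 0.6191 -0.0183  0.057 ] [ 0.6182 -0.0171  0.0566] 73
vial_b 125 0.061 [ 0.5971 -0.1377  0.0588] [ 0.5967 -0.1383  0.0571] 73
vial_d 202 0.073 [ 0.4455 -0.0207  0.0707] [ 0.4455 -0.0208  0.0699] 150
cup 32 0.031 [ 0.4391 -0.1344  0.0284] [ 0.4403 -0.1341  0.0278] 25
dropper 196 0.101 [0.4526 0.0972 0.0991] [0.4533 0.0963 0.0988] 29
amber 500 0.101 [0.5942 0.0982 0.0979] [0.5942 0.0976 0.0978] 288
marker 359 ((535.3239135742188, -207.16122436523438), (196.28179931640625, 94.1922836303711), 0.540718138217926) 0.02134075
blue 494 ((490.27862548828125, -365.0906982421875), (107.22466278076172, 166.94931030273438), 88.36009979248047) 0.009626774
yellow 959 ((523.365966796875, 232.3902587890625), (172.07705688476562, 115.95941162109375), 7.702108860015869) 0.009095256
```

```bash
python3 -m pendant '[85,0,0,0,0.148, 85,0,0,0,0.147, 85,0,-36.5,-28,0, 85,0,-36.5,-28,0, 85,0,-36.5,-28,0, 85,0,-36.5,-28,0, 85,0,-36.5,-28,0, 85,0,-36.5,-28,0, 85,0,-36.5,-28,0, 85,0,-36.5,-28,0, 85,0,-36.5,-28,0, 85,0,-36.5,-28,0, 85,0,-36.5,-28,0, 85,0,-36.5,-28,0, 85,0,0,0,0, 85,0,0,0,0]' 40
cat >> h.py <<'E'
def need(x,y,z,yaw=None):
    "tool-axis shift (mm) to world target; turn (rad) to bring tool y to world angle yaw(deg), mod 180"
    o,m=pose(); a=np.degrees(np.arctan2(m[1,1],m[0,1]))
    t=0 if yaw is None else -np.radians((yaw-a+90)%180-90)
    s=np.round(m.T@(np.array([x,y,z])-o["tcp_pos"])*1000,1)
    print("clock",round(o["clock"],2),"tcp",np.round(o["tcp_pos"],4),"yaw",round(a,2),"width",round(o["grip_width"],4),"shift",s,"turn",round(t,3))
E
python3 - <<'E'
from h import *
need(.534,-.208,.15,-90)
p,W=cloud("wrist"); cv2.imwrite("pics/w1.png",p[:,:,::-1])
for c in ("wrist",):
  for h in nets.silhouettes("marker",c)[:2]:
    k=h["mask"]&(W[...,2]>.003)&(W[...,2]<.03); q=W[k].astype(np.float32)
    if len(q): print(h["score"],len(q),cv2.minAreaRect(q[:,:2]*1000),cv2.fitLine(q[:,:2],cv2.DIST_HUBER,0,.01,.01).ravel(),np.nanmax(q[:,2]))
E
```

```text
clock: 3.05
tcp_pos: [0.5321, -0.208, 0.2312]
orientation: [2.22, 0.0, -2.221]
contact_force: [0.3, -1.0, -0.9]
grip_width: 0.0851
clock 3.05 tcp [ 0.5321 -0.208   0.2312] yaw -89.97 width 0.0851 shift [81.2 -0.1 -2. ] turn 0.001
0.86 1102 ((532.9835815429688, -215.06651306152344), (15.79476547241211, 135.02801513671875), 84.0169677734375) [ 0.9950294  -0.09958194  0.53722405 -0.21512018] 0.017654145
```

View pics/w1.png

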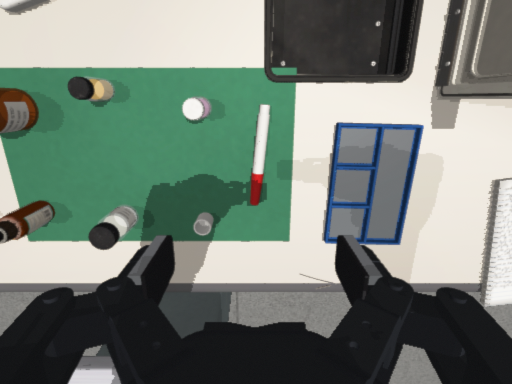

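```bash
python3 -m pendant '[85,0,0,0,0.1, 85,40,7,-1.7,0, 85,40,0,0,0, 85,40,0,0,0, 85,40,0,0,0, 85,40,0,0,0, 85,16,0,0,0, 85,10,0,0,0, 85,0,0,0,0, 0,0,0,0,0, 0,0,0,0,0, 0,0,0,0,0, 0,0,0,0,0, 0,0,0,0,0, 0,0,0,0,0, 0,0,0,0,0, 0,0,0,0,0]' 30
python3 - <<'E'
from h import *
need(.489,-.393,.06,-91.6)
p,W=cloud("wrist"); cv2.imwrite("pics/w2.png",p[:,:,::-1])
E
```

```text
clock: 5.28
tcp_pos: [0.5336, -0.2146, 0.0057]
orientation: [-2.171, 0.108, 2.17]
contact_force: [-1.5, 0.0, 5.6]
grip_width: 0.0144
clock 5.28 tcp [ 0.5336 -0.2146  0.0057] yaw -95.68 width 0.0144 shift [-54.3 182.   26.7] turn -0.071
```

View pics/w2.png

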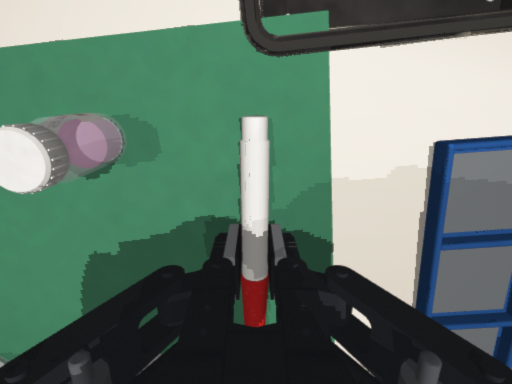

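The marker is held at a width of 14.4 mm, with the fingers about 40 mm across. I'll lift it and go above the trough.

```bash
python3 -m pendant '[0,-40,0,0,0, 0,-40,0,0,0, 0,-24,0,0,-0.071, 0,0,30,6.6,0, 0,0,30,6.6,0, 0,0,30,6.6,0, 0,0,30,6.6,0, 0,0,30,6.6,0, 0,0,29.6,6.6,0, 0,0,0,0,0, 0,0,0,0,0]'
python3 - <<'E'
from h import *
need(.489,-.393,.014,-91.6)
p,W=cloud("wrist"); cv2.imwrite("pics/w3.png",p[:,:,::-1]); hsv=cv2.cvtColor(p,cv2.COLOR_RGB2HSV)
p2,W2=cloud("top"); h2=cv2.cvtColor(p2,cv2.COLOR_RGB2HSV)
for w,h in ((W,hsv),(W2,h2)):
    s=(cv2.inRange(h,(100,110,40),(130,255,255))>0)&(np.abs(w[...,0]-.49)<.13)&(np.abs(w[...,1]+.367)<.1)&(w[...,2]<.025)
    s=cv2.morphologyEx(s.astype(np.uint8),cv2.MORPH_OPEN,np.ones((2,2)))>0
    q=w[s].astype(np.float32); print(len(q),cv2.minAreaRect(q[:,:2]*1000))
E
```

```text
clock: 6.7
tcp_pos: [0.4889, -0.3921, 0.1089]
orientation: [-2.207, 0.03, 2.207]
contact_force: [0.4, 0.1, -0.6]
grip_width: 0.014
clock 6.7 tcp [ 0.4889 -0.3921  0.1089] yaw -91.59 width 0.014 shift [94.9  1.  -0.2] turn 0.0
6396 ((489.72442626953125, -367.4562072753906), (108.54753112792969, 170.263427734375), 87.46636199951172)
408 ((488.45294189453125, -366.3475646972656), (105.22174072265625, 166.48440551757812), 88.61370849609375)
```

View pics/w3.png

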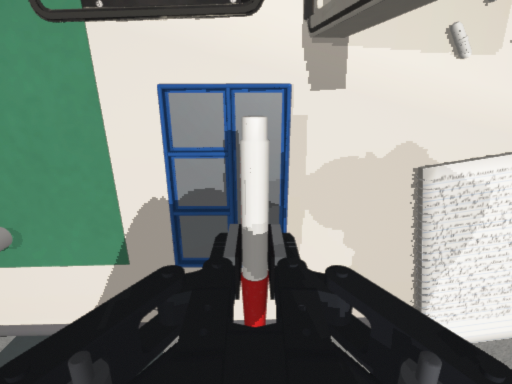

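```bash
python3 -m pendant '[0,40,3,0,0.015, 0,40,0,0,0, 0,12,0,0,0, 0,5,0,0,0, 0,0,0,0,0, 24,0,0,0,0, 24,0,0,0,0, 24,0,0,0,0, 24,-5,0,0,0, 32,-20,0,0,0, 60,-40,0,0,0, 85,-40,0,0,0, 85,-40,0,0,0, 85,0,0,0,0]'
python3 - <<'E'
from h import *
need(.597,-.138,.09,-90)
p,W=cloud("wrist"); cv2.imwrite("pics/w4.png",p[:,:,::-1])
for h in nets.silhouettes("marker","wrist")[:2]:
    k=h["mask"]&(W[...,2]<.04); q=W[k].astype(np.float32)
    if len(q): print(h["score"],len(q),cv2.minAreaRect(q[:,:2]*1000),np.nanmax(q[:,2]))
print([(np.round(h["location"],3).tolist(),round(h["score"],2)) for h in nets.look_for("vial_b","wrist")])
E
```

```text
clock: 8.55
tcp_pos: [0.491, -0.3976, 0.1627]
orientation: [-2.21, 0.053, 2.194]
contact_force: [-0.4, -0.3, 1.1]
grip_width: 0.0854
clock 8.55 tcp [ 0.491  -0.3976  0.1627] yaw -92.49 width 0.0854 shift [  72.2 -264.3  -94.1] turn -0.043
0.81 1566 ((488.43280029296875, -395.5298156738281), (15.808329582214355, 133.12078857421875), 86.89982604980469) 0.019400943
0.19 681 ((438.155029296875, -136.383056640625), (22.099323272705078, 25.05194854736328), 34.37507629394531) 0.027110867
[([0.594, -0.152, 0.006], 0.74)]
```

View pics/w4.png

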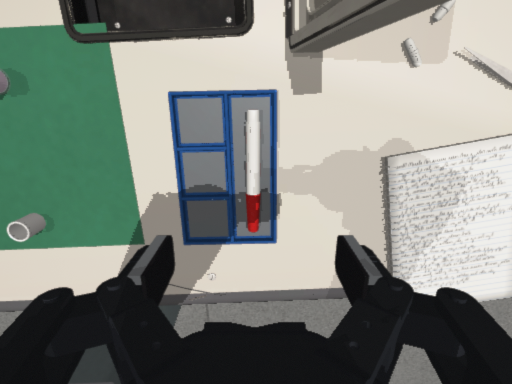

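The marker lies midway in the trough, at (0.488, -0.396). Next is vial_b.

```bash
python3 -m pendant '[85,0,0,0,-0.043, 85,0,-32.5,-13.2,0, 85,0,-32.5,-13.2,0, 85,0,-32.5,-13.2,0, 85,0,-32.5,-13.2,0, 85,0,-32.5,-13.2,0, 85,0,-32.5,-13.2,0, 85,0,-32.5,-13.2,0, 85,0,-32.1,-13.6,0, 85,0,0,0,0, 85,0,0,0,0]'
python3 - <<'E'
from h import *
p,W=cloud("wrist")
for x,y in ((.597,-.138),(.618,-.018)):
    s=(np.hypot(W[...,0]-x,W[...,1]-y)<.03)&(W[...,2]>.045)&(W[...,2]<.07); q=W[s]; t=q[q[:,2]>np.percentile(q[:,2],97)-.005]; print(np.round((t.min(0)+t.max(0))/2,4),np.round(t.mean(0),4),len(t))
need(.597,-.138,.014,-90)
E
```

```text
clock: 10.07
tcp_pos: [0.5938, -0.137, 0.1563]
orientation: [-2.219, 0.001, 2.224]
contact_force: [0.9, -0.8, -0.1]
grip_width: 0.085
[ 0.5966 -0.1402  0.0564] [ 0.5974 -0.1402  0.0573] 506
[ 0.6187 -0.0188  0.0563] [ 0.619  -0.0197  0.057 ] 565
clock 10.12 tcp [ 0.5938 -0.1377  0.1565] yaw -90.09 width 0.0851 shift [142.5   0.2  -3.5] turn -0.002
```

```bash
python3 -m pendant '[85,40,2.3,-3.5,0, 85,40,0,0,0, 85,40,0,0,0, 85,22,0,0,0, 85,0,0,0,0, 0,0,0,0,0, 0,0,0,0,0, 0,0,0,0,0, 0,0,0,0,0, 0,0,0,0,0, 0,0,0,0,0, 0,-30,0,0,0, 0,-40,0,0,0, 0,-40,0,0,0, 0,0,0,0,0]' 35
python3 - <<'E'
from h import *
need(.4907,-.342,.019)
p,W=cloud("wrist"); cv2.imwrite("pics/w5.png",p[:,:,::-1])
E
```

```text
clock: 12.0
tcp_pos: [0.6007, -0.139, 0.1289]
orientation: [2.228, -0.002, -2.214]
contact_force: [-0.1, -0.5, -0.4]
grip_width: 0.026
clock 12.0 tcp [ 0.6007 -0.139   0.1289] yaw -90.02 width 0.026 shift [109.4 202.9 110.7] turn 0
```

View pics/w5.png

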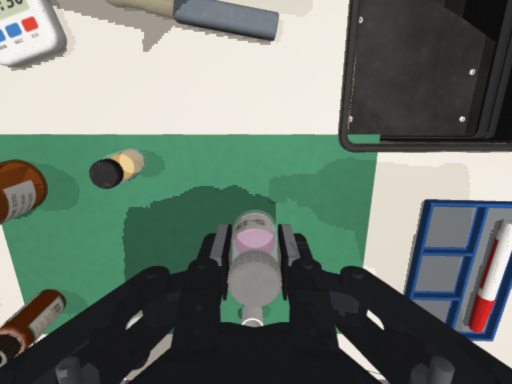

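```bash
python3 -m pendant '[0,0,29,15.3,0, 0,0,29,15.3,0, 0,0,29,15.3,0, 0,0,29,15.3,0, 0,0,29,15.3,0, 0,0,29,15.3,0, 0,0,29,15.3,0, 0,0,0,0,0, 0,40,0,0,0, 0,40,0,0,0, 0,0,0,0,0, 0,0,0,0,0]'
python3 - <<'E'
from h import *
need(.494,-.342,.0195,-90)
E
```

```text
clock: 13.55
tcp_pos: [0.4919, -0.3413, 0.046]
orientation: [2.222, 0.001, -2.221]
contact_force: [0.3, -0.4, 0.3]
grip_width: 0.0256
clock 13.55 tcp [ 0.4919 -0.3413  0.046 ] yaw -89.97 width 0.0256 shift [26.5  0.7 -2.1] turn 0.001
```

```bash
python3 -m pendant '[0,16,0,-2,0, 0,8,0,0,0, 0,2.5,0,0,0, 0,0,0,0,0, 0,0,0,0,0, 36,0,0,0,0, 36,0,0,0,0, 36,0,0,0,0, 36,-15,0,0,0, 36,-40,0,0,0, 36,-40,0,0,0, 85,-40,0,0,0, 85,0,0,0,0, 85,0,0,0,0]'
python3 - <<'E'
from h import *
need(.439,-.134,.012,-90)
p,W=cloud("wrist"); cv2.imwrite("pics/w6.png",p[:,:,::-1])
E
```

```text
clock: 15.3
tcp_pos: [0.4929, -0.3416, 0.1541]
orientation: [-2.222, 0.0, 2.221]
contact_force: [-0.5, 0.3, -0.8]
grip_width: 0.0848
clock 15.3 tcp [ 0.4929 -0.3416  0.1541] yaw -90.01 width 0.0848 shift [ 142.1 -207.6   53.9] turn -0.0
```

View pics/w6.png

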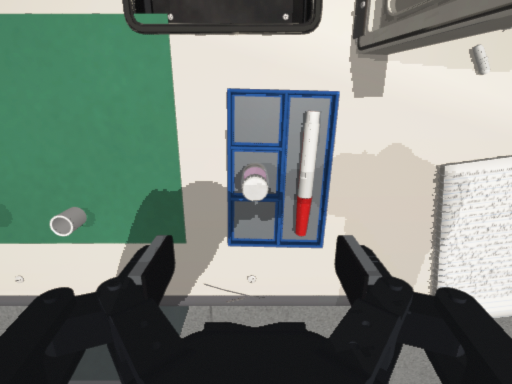

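```bash
python3 -m pendant '[85,0,-29.5,7.7,0, 85,0,-29.5,7.7,0, 85,0,-29.5,7.7,0, 85,0,-29.5,7.7,0, 85,0,-29.5,7.7,0, 85,0,-29.5,7.7,0, 85,0,-29,7.8,0, 85,30,0,0,0, 85,30,0,0,0, 85,0,0,0,0, 85,0,0,0,0]'
python3 - <<'E'
from h import *
p,W=cloud("wrist")
s=(np.hypot(W[...,0]-.439,W[...,1]+.135)<.03)&(W[...,2]>.02)&(W[...,2]<.04); q=W[s]; print(len(q),np.round((q.min(0)+q.max(0))/2,4),np.round(np.ptp(q,0),4))
need(.439,-.135,.011,-90)
E
```

```text
clock: 16.73
tcp_pos: [0.4392, -0.1357, 0.094]
orientation: [-2.221, 0.0, 2.222]
contact_force: [-0.3, -0.1, -0.5]
grip_width: 0.085
362 [ 0.4406 -0.1363  0.0249] [0.0237 0.0233 0.0096]
clock 16.77 tcp [ 0.4397 -0.1358  0.0945] yaw -90.02 width 0.0853 shift [83.5 -0.8  0.8] turn -0.0
```

```bash
python3 -m pendant '[85,40,0,0,0, 85,30,0,0,0, 85,13.5,0,0,0, 85,0,0,0,0, 0,0,0,0,0, 0,0,0,0,0, 0,0,0,0,0, 0,0,0,0,0, 0,0,0,0,0, 0,0,0,0,0, 0,-15,0,0,0, 0,-40,0,0,0, 0,-40,0,0,0, 0,-40,0,0,0, 0,-40,0,0,0, 0,0,0,0,0]' 30
python3 - <<'E'
from h import *
need(.464,.25,.18,-90)
p,W=cloud("wrist"); cv2.imwrite("pics/w7.png",p[:,:,::-1])
E
```

```text
clock: 18.77
tcp_pos: [0.4411, -0.136, 0.1889]
orientation: [2.228, -0.002, -2.213]
contact_force: [-0.8, 0.7, -0.5]
grip_width: 0.022
clock 18.77 tcp [ 0.4411 -0.136   0.1889] yaw -90.02 width 0.022 shift [   8.4 -386.   -22.7] turn -0.0
```

View pics/w7.png

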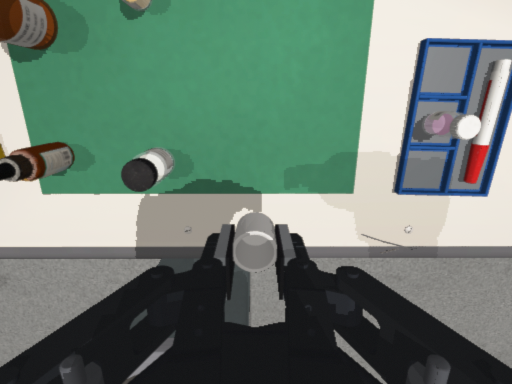

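```bash
python3 -m pendant '[0,0,-38.6,-2.3,0, 0,0,-38.6,-2.3,0, 0,0,-38.6,-2.3,0, 0,0,-38.6,-2.3,0, 0,0,-38.6,-2.3,0, 0,0,-38.6,-2.3,0, 0,0,-38.6,-2.3,0, 0,0,-38.6,-2.3,0, 0,0,-38.6,-2.3,0, 0,0,-38.6,-2.3,0, 0,0,0,0,0, 0,0,0,0,0]'
python3 - <<'E'
from h import *
p,W=cloud("wrist"); cv2.imwrite("pics/w8.png",p[:,:,::-1]); h=cv2.cvtColor(p,cv2.COLOR_RGB2HSV)
s=(cv2.inRange(h,(18,120,60),(35,255,255))>0)&(np.abs(W[...,0]-.52)<.13)&(np.abs(W[...,1]-.232)<.1)&(W[...,2]<.025)
s=cv2.morphologyEx(s.astype(np.uint8),cv2.MORPH_OPEN,np.ones((2,2)))>0
q=W[s].astype(np.float32); b=cv2.minAreaRect(q[:,:2]*1000); print(len(q),b)
need(.464,.25,.016,-90)
E
```

```text
clock: 20.32
tcp_pos: [0.4615, 0.2493, 0.1841]
orientation: [2.218, -0.002, -2.223]
contact_force: [0.2, -0.3, -0.6]
grip_width: 0.022
5989 ((521.2822265625, 225.63748168945312), (176.45285034179688, 111.88780975341797), 8.232239723205566)
clock 20.38 tcp [0.4618 0.2488 0.1844] yaw -90.07 width 0.0223 shift [168.4  -1.5  -2.5] turn -0.001
```

View pics/w8.png

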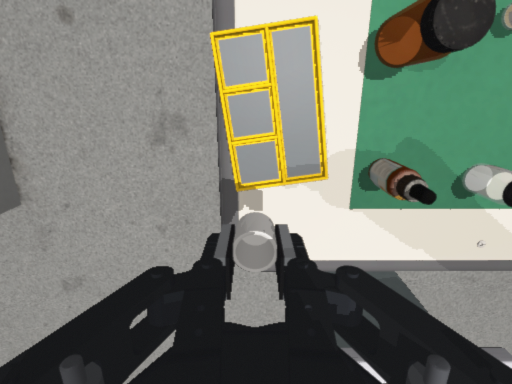

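```bash
python3 -m pendant '[0,0,0,0,-0.14, 0,40,5,-1,0, 0,40,0,0,0, 0,40,0,0,0, 0,10,0,0,0, 0,0,0,0,0]'
python3 - <<'E'
from h import *
need(.462,.244,.0155,-82)
p,W=cloud("wrist"); h=cv2.cvtColor(p,cv2.COLOR_RGB2HSV)
s=(cv2.inRange(h,(18,120,60),(35,255,255))>0)&(np.abs(W[...,0]-.52)<.13)&(np.abs(W[...,1]-.232)<.1)&(W[...,2]<.025)
s=cv2.morphologyEx(s.astype(np.uint8),cv2.MORPH_OPEN,np.ones((2,2)))>0
q=W[s].astype(np.float32); print(cv2.minAreaRect(q[:,:2]*1000)); cv2.imwrite("pics/w9.png",p[:,:,::-1])
E
```

```text
clock: 21.12
tcp_pos: [0.464, 0.2448, 0.0554]
orientation: [2.148, 0.149, -2.15]
contact_force: [-0.0, 0.9, -0.0]
grip_width: 0.0224
clock 21.12 tcp [0.464  0.2448 0.0554] yaw -82.04 width 0.0224 shift [39.9  0.5  2.1] turn -0.001
((515.9160766601562, 225.2181396484375), (169.8672637939453, 114.7999496459961), 8.275979995727539)
```

View pics/w9.png

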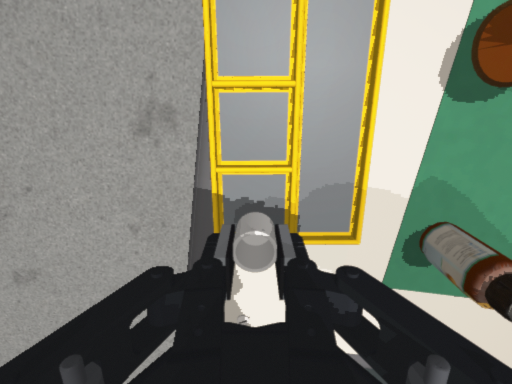

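```bash
python3 -m pendant '[0,25,0,1,0, 0,12,0,0,0, 0,3,0,0,0, 0,0,0,0,0, 0,0,0,0,0, 33,0,0,0,0, 33,0,0,0,0, 33,0,0,0,0, 33,-10,0,0,0, 33,-30,0,0,0, 60,-40,0,0,0, 85,-40,0,0,0, 85,-40,0,0,0, 85,0,0,0,0, 85,0,0,0,0]'
python3 - <<'E'
from h import *
need(.619,-.0195,.014,-90)
p,W=cloud("wrist"); cv2.imwrite("pics/w10.png",p[:,:,::-1]); h=cv2.cvtColor(p,cv2.COLOR_RGB2HSV)
s=(cv2.inRange(h,(18,120,60),(35,255,255))>0)&(np.abs(W[...,0]-.52)<.13)&(np.abs(W[...,1]-.232)<.1)&(W[...,2]<.025)
s=cv2.morphologyEx(s.astype(np.uint8),cv2.MORPH_OPEN,np.ones((2,2)))>0
q=W[s].astype(np.float32); print(cv2.minAreaRect(q[:,:2]*1000))
s=(np.hypot(W[...,0]-.462,W[...,1]-.244)<.025)&(W[...,2]>.022)&(W[...,2]<.05); q=W[s]; print(len(q),np.round((q.min(0)+q.max(0))/2,4),np.round(np.ptp(q,0),4),q[:,2].max())
E
```

```text
clock: 23.05
tcp_pos: [0.4627, 0.245, 0.1753]
orientation: [2.149, 0.15, -2.149]
contact_force: [0.5, -0.6, 0.1]
grip_width: 0.0849
clock 23.05 tcp [0.4627 0.245  0.1753] yaw -81.99 width 0.0849 shift [ 161.4  283.7 -118. ] turn 0.14
((520.9781494140625, 226.19166564941406), (176.5220489501953, 113.21102905273438), 8.284489631652832)
194 [0.4635 0.2452 0.0276] [0.0234 0.0233 0.0109] 0.033026720047080294
```

View pics/w10.png

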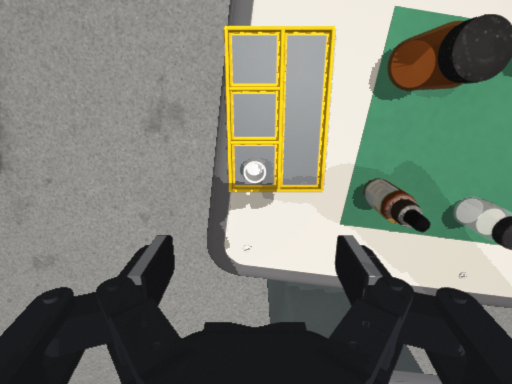

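```bash
python3 -m pendant '[85,0,0,0,0.14, 85,0,33,-19.5,0, 85,0,33,-19.5,0, 85,0,33,-19.5,0, 85,0,33,-19.5,0, 85,0,33,-19.5,0, 85,0,33,-19.5,0, 85,0,33,-19.5,0, 85,0,33,-19.5,0, 85,0,0,0,0, 85,0,0,0,0]'
python3 - <<'E'
from h import *
p,W=cloud("wrist")
s=(np.hypot(W[...,0]-.619,W[...,1]+.0195)<.03)&(W[...,2]>.045)&(W[...,2]<.07); q=W[s]; t=q[q[:,2]>np.percentile(q[:,2],97)-.005]; print(np.round((t.min(0)+t.max(0))/2,4),len(t))
need(.619,-.0195,.014,-90)
E
```

```text
clock: 24.48
tcp_pos: [0.6179, -0.0178, 0.174]
orientation: [-2.219, -0.001, 2.224]
contact_force: [-0.3, 0.2, 0.5]
grip_width: 0.0847
[ 0.6185 -0.0174  0.0568] 444
clock 24.52 tcp [ 0.6179 -0.0172  0.1744] yaw -89.91 width 0.085 shift [160.4   2.4  -1.4] turn 0.001
```

```bash
python3 -m pendant '[85,40,1,-1,0, 85,40,0,0,0, 85,40,0,0,0, 85,30,0,0,0, 85,10,0,0,0, 85,0,0,0,0, 0,0,0,0,0, 0,0,0,0,0, 0,0,0,0,0, 0,0,0,0,0, 0,0,0,0,0, 0,0,0,0,0, 0,-30,0,0,0, 0,-40,0,0,0, 0,-40,0,0,0, 0,-40,0,0,0, 0,-30,0,0,0, 0,0,0,0,0, 0,0,0,0,0]' 35
python3 - <<'E'
from h import *
need(.573,.2595,.0195,-82)
E
```

```text
clock: 26.9
tcp_pos: [0.6191, -0.0198, 0.1943]
orientation: [-2.22, 0.001, 2.223]
contact_force: [-0.7, -0.1, -1.1]
grip_width: 0.0257
clock 26.9 tcp [ 0.6191 -0.0198  0.1943] yaw -90.02 width 0.0257 shift [ 174.8 -279.4   45.9] turn -0.14
```

```bash
python3 -m pendant '[0,0,-31,5.1,0, 0,0,-31,5.1,0, 0,0,-31,5.1,0, 0,0,-31,5.1,0, 0,0,-31,5.1,0, 0,0,-31,5.1,0, 0,0,-31,5.1,0, 0,0,-31,5.1,0, 0,0,-31,5.1,0, 0,0,0,0,-0.14, 0,40,0,0,0, 0,40,0,0,0, 0,40,0,0,0, 0,0,0,0,0]'
python3 - <<'E'
from h import *
need(.573,.259,.0195,-82)
p,W=cloud("wrist"); cv2.imwrite("pics/w11.png",p[:,:,::-1])
E
```

```text
clock: 28.65
tcp_pos: [0.5707, 0.2574, 0.0707]
orientation: [2.138, 0.147, -2.156]
contact_force: [-0.2, -0.2, -0.4]
grip_width: 0.0253
clock 28.65 tcp [0.5707 0.2574 0.0707] yaw -81.97 width 0.0253 shift [51.2 -1.4 -3. ] turn 0.001
```

View pics/w11.png

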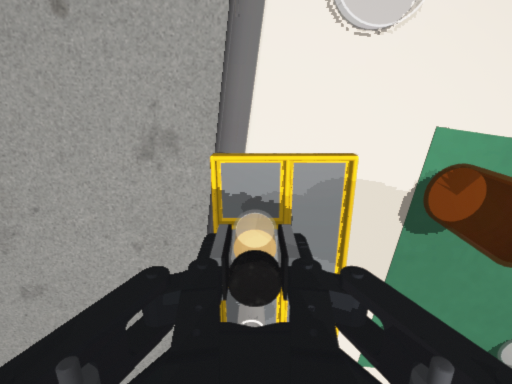

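```bash
python3 -m pendant '[0,30,-1,-2.5,0, 0,15,0,0,0, 0,6,0,0,0, 0,0,0,0,0, 0,0,0,0,0, 38,0,0,0,0, 38,0,0,0,0, 38,0,0,0,0, 38,-15,0,0,0, 38,-40,0,0,0, 60,-40,0,0,0, 85,-40,0,0,0, 85,-40,0,0,0, 85,0,0,0,0, 85,0,0,0,0]'
python3 - <<'E'
from h import *
need(.453,.0965,.035,-90)
p,W=cloud("wrist"); cv2.imwrite("pics/w12.png",p[:,:,::-1])
s=(np.hypot(W[...,0]-.573,W[...,1]-.259)<.03)&(W[...,2]>.045)&(W[...,2]<.08); q=W[s]; t=q[q[:,2]>np.percentile(q[:,2],97)-.005]; print(np.round((t.min(0)+t.max(0))/2,4),len(t),t[:,2].max())
p,W=cloud("top")
s=(np.hypot(W[...,0]-.453,W[...,1]-.0965)<.03)&(W[...,2]>.02); q=W[s]; 
for lo,hi in((.085,.11),(.06,.08),(.03,.055)):
    t=q[(q[:,2]>lo)&(q[:,2]<hi)]; print(lo,len(t),np.round((t.min(0)+t.max(0))/2,4) if len(t) else "")
E
```

```text
clock: 30.58
tcp_pos: [0.5761, 0.2604, 0.1995]
orientation: [2.149, 0.15, -2.149]
contact_force: [-0.7, 0.7, -0.9]
grip_width: 0.0849
clock 30.57 tcp [0.5761 0.2604 0.1995] yaw -81.99 width 0.0849 shift [164.5 145.1 144.8] turn 0.14
[0.5749 0.2607 0.0597] 387 0.06257665883518343
0.085 33 [0.454  0.097  0.0944]
0.06 83 [0.4533 0.0961 0.0698]
0.03 33 [0.4513 0.0934 0.0427]
```

View pics/w12.png

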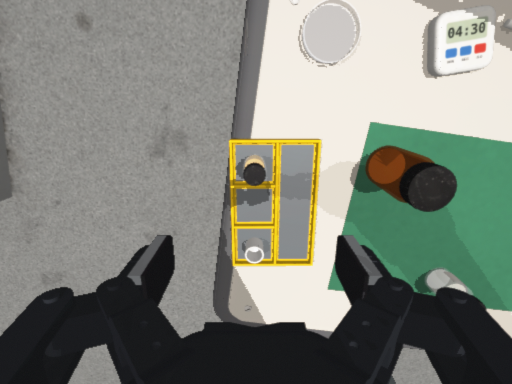

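```bash
python3 -m pendant '[85,0,0,0,0.14, 85,0,27.3,20.4,0, 85,0,27.3,20.4,0, 85,0,27.3,20.4,0, 85,0,27.3,20.4,0, 85,0,27.3,20.4,0, 85,0,27.3,20.4,0, 85,0,0,0,0, 85,30,0,0,0, 85,0,0,0,0]'
python3 - <<'E'
from h import *
p,W=cloud("wrist")
s=(np.hypot(W[...,0]-.453,W[...,1]-.0965)<.03)&(W[...,2]>.02)&(W[...,2]<.12); q=W[s]
for lo,hi in((.092,.11),(.065,.08)):
    t=q[(q[:,2]>lo)&(q[:,2]<hi)]; print(lo,len(t),np.round((t.min(0)+t.max(0))/2,4) if len(t) else "")
need(.4535,.0965,.034,-90)
E
```

```text
clock: 31.92
tcp_pos: [0.4525, 0.0971, 0.1675]
orientation: [2.216, 0.0, -2.226]
contact_force: [0.5, -0.3, -0.2]
grip_width: 0.0851
0.092 244 [0.4553 0.0969 0.0982]
0.065 353 [0.4569 0.0967 0.0725]
clock 31.98 tcp [0.4534 0.0974 0.1686] yaw -89.95 width 0.085 shift [134.6   0.9  -0.5] turn 0.001
```

```bash
python3 -m pendant '[85,40,0.5,-1,0, 85,40,0,0,0, 85,30,0,0,0, 85,14,0,0,0, 85,10,0,0,0, 85,0,0,0,0, 0,0,0,0,0, 0,0,0,0,0, 0,0,0,0,0, 0,0,0,0,0, 0,0,0,0,0, 0,0,0,0,0]' 45
python3 -m pendant '[0,-20,0,0,0, 0,-30,0,0,0, 0,-30,0,0,0, 0,-30,0,0,0, 0,0,0,0,0]'
python3 - <<'E'
from h import *
need(.5175,.2515,.0385,-82)
p,W=cloud("wrist"); cv2.imwrite("pics/w13.png",p[:,:,::-1])
E
```

```text
clock: 33.48
tcp_pos: [0.4554, 0.0963, 0.036]
orientation: [-2.222, 0.001, 2.22]
contact_force: [-0.5, -1.4, 6.3]
grip_width: 0.0306
clock: 34.1
tcp_pos: [0.4564, 0.0968, 0.1474]
orientation: [-2.226, -0.0, 2.216]
contact_force: [0.8, -0.1, -1.9]
grip_width: 0.0311
clock 34.1 tcp [0.4564 0.0968 0.1474] yaw -90.04 width 0.0311 shift [ 109.3 -154.7  -60.4] turn -0.14
```

View pics/w13.png

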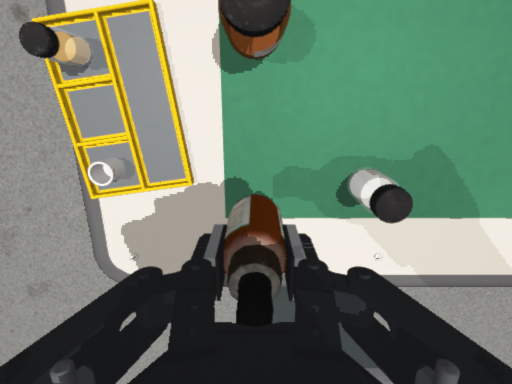

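```bash
python3 -m pendant '[0,0,-31,-12.2,0, 0,0,-31,-12.2,0, 0,0,-31,-12.2,0, 0,0,-31,-12.2,0, 0,0,-31,-12.2,0, 0,0,0,0,-0.14, 0,30,0,0,0, 0,30,0,0,0, 0,0,0,0,0, 0,0,0,0,0]'
python3 - <<'E'
from h import *
need(.5178,.2515,.040,-82)
E
```

```text
clock: 35.4
tcp_pos: [0.516, 0.2516, 0.0854]
orientation: [2.149, 0.151, -2.149]
contact_force: [0.3, -0.3, -0.2]
grip_width: 0.0308
clock 35.4 tcp [0.516  0.2516 0.0854] yaw -81.98 width 0.0308 shift [45.4  0.4 -1.8] turn 0.0
```

```bash
python3 -m pendant '[0,25,0,-1.5,0, 0,12,0,0,0, 0,5,0,0,0, 0,2.5,0,0,0, 0,0,0,0,0, 0,0,0,0,0, 48,0,0,0,0, 48,0,0,0,0, 48,0,0,0,0, 48,-10,0,0,0, 48,-30,0,0,0, 48,-40,0,0,0, 48,-40,0,0,0, 48,-40,0,0,0, 85,-20,0,0,0, 85,0,0,0,0]'
python3 - <<'E'
from h import *
need(.5178,.2515,.040,-82)
p,W=cloud("wrist"); cv2.imwrite("pics/w14.png",p[:,:,::-1])
c=np.array([.521,.2262]); a=np.radians(8.2); Rm=np.array([[np.cos(a),np.sin(a)],[-np.sin(a),np.cos(a)]])
for n,x,y,lo,hi in (("dropper",.5175,.2515,.09,.12),("collar",.5175,.2515,.07,.085),("vial_a",.5749,.2607,.054,.07),("cup",.4635,.2452,.024,.04)):
    s=(np.hypot(W[...,0]-x,W[...,1]-y)<.025)&(W[...,2]>lo)&(W[...,2]<hi); q=W[s]
    if len(q): m=(q.min(0)+q.max(0))/2; print(n,len(q),np.round(m,4),"tray",np.round(Rm@(m[:2]-c),4),"top",round(float(np.percentile(q[:,2],98)),4))
E
```

```text
clock: 37.4
tcp_pos: [0.5183, 0.2523, 0.223]
orientation: [2.154, 0.152, -2.145]
contact_force: [0.2, -0.3, 0.3]
grip_width: 0.0813
clock 37.4 tcp [0.5183 0.2523 0.223 ] yaw -81.99 width 0.0813 shift [183.    0.9   1.4] turn 0.0
dropper 170 [0.5156 0.2508 0.0975] tray [-0.0018  0.0251] top 0.1046
collar 235 [0.5163 0.251  0.0776] tray [-0.0011  0.0252] top 0.0839
vial_a 386 [0.5737 0.2601 0.0584] tray [0.057 0.026] top 0.061
cup 129 [0.4622 0.2446 0.0281] tray [-0.0555  0.0266] top 0.0314
```

View pics/w14.png

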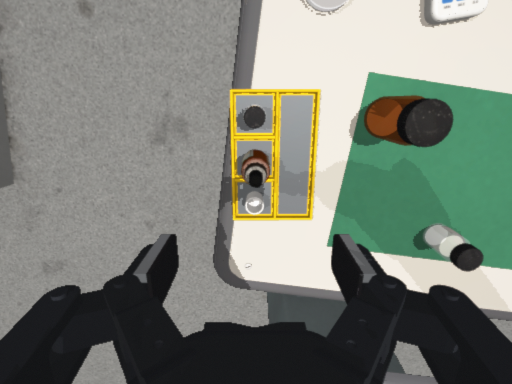

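The yellow kit is complete and upright. Before handing in I'll check the blue kit and the bystanders by numbers.

```bash
python3 - <<'E'
from h import *
p,W=cloud("top")
c=np.array([.490,-.367]); a=np.radians(-2.3); Rm=np.array([[np.cos(a),np.sin(a)],[-np.sin(a),np.cos(a)]])
for n,x,y,lo in (("vial_b",.494,-.342,.053),("marker",.4885,-.3955,.015),("vial_d",.4455,-.021,.065),("amber",.594,.098,.09)):
    rr=.03 if n!="marker" else .08
    s=(np.hypot(W[...,0]-x,W[...,1]-y)<rr)&(W[...,2]>lo)&(W[...,2]<(.025 if n=="marker" else .12))&(np.abs(W[...,1]-y)<(.02 if n=="marker" else 1)); q=W[s]
    if len(q): m=(q.min(0)+q.max(0))/2; print(n,len(q),np.round(m,4),"tray",np.round(Rm@(m[:2]-c),4),"top",round(float(np.percentile(q[:,2],97)),4))
r.hand_in()
E
```

```text
vial_b 84 [ 0.4908 -0.3403  0.0613] tray [-0.0003  0.0267] top 0.0642
marker 273 [ 0.4895 -0.3945  0.02  ] tray [ 0.0006 -0.0275] top 0.0232
vial_d 150 [ 0.4453 -0.0207  0.0704] tray [-0.0585  0.3442] top 0.0737
amber 299 [0.5942 0.0979 0.0966] tray [0.0854 0.4687] top 0.1016
the job is handed in; nothing more can be done
```

Both kits are made up and the job was handed in at about 37 s on the robot's clock; no verdict was reported. My last checks from the wrist and top cameras showed every item in place, and none of them failed:

| Item | Tray | Place | Measured tray (x, y), mm |
|---|---|---|---|
| White-capped vial | blue | middle pocket | (0, 27) |
| Marker pen | blue | trough, less than 1 mm from midway | (1, -28) |
| Small black-capped vial | yellow | far pocket | (57, 26) |
| Dropper bottle | yellow | middle pocket | (-1, 25) |
| PTFE cup | yellow | near pocket | (-56, 27) |

- **Seating:** the measured top heights agree with each item standing on its floor, to within about 3 mm. The marker measured about 1 degree off the blue tray's long axis, taken just after placing it.
- **Bystanders:** the larger vial and the brown bottle measured within 1 mm of where they started.
- **Gripper:** it was clear above the yellow tray at hand-in.
- **Disagreement:** the first top-camera estimate of the yellow tray's position was about 6 mm off the wrist camera's in y. I used the wrist value, which the close-up pictures supported.

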